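Pump up the pressure lantern

TASK

Pump up the pressure lantern that stands on the rug: with shut fingertips push its pump knob in along the slanting pump and let it spring back, stroke after stroke, until the pressure indicator pin on the other side of the tank has come fully out of its ferrule and shows its dark ring. Finish with the pump knob sprung back up and the hand away. Nothing is to be gripped or lifted; do not shove or tip the lantern or disturb the things around it.

Things in the scene. Friction and masses are not known exactly. Their poses are not given: they have to be found in the camera images.
- lantern: Loose pressure lantern, about 2 kg, upright on the rug: dark steel drum tank 190 mm across whose shoulder slopes up to 78 mm; above it a glass globe in a wire guard 112 mm across and a steel hood 114 mm across, 287 mm high in all. Origin: centre of the tank's underside; z up; -x points to the pump. On the -y shoulder a wide brass filler cap (not the pump); wire handle hanging at +y of the hood.
- pump_top (a point): Centre of the slightly domed top of the pump knob: black mushroom, 33 mm across, on a bright rod above a slanting barrel with brass cap nut. The pump leans 25 degrees outward from vertical. Knob up: 119 mm from the lantern's axis along its -x, 150 mm above its underside. The point's z axis points out along the pump; the knob is pushed along -z. Moves with the knob.
- pump (a joint): How far the pump knob is pushed in, m: 0 when up, 0.025 at the bottom stop. Let go, it springs back up within about 0.3 s. Pushing takes about 8 N at the top and 14 N near the bottom, more only against the stop.
- pin_tip (a point): Centre of the outer end of the pressure indicator pin: bright metal, 8 mm across, in a brass ferrule leaning 45 degrees outward on the shoulder, 20 degrees round from the lantern's +x towards +y. The point's z axis points outward along the pin. At joint value 0 it is 1 mm proud of the ferrule, 93 mm from the lantern's axis, 72 mm up. Moves with the pin.
- pin (a joint): How far the pin is out, m; 0 at the start. Only pumping moves it and it stays out between strokes: nothing shows in the first strokes (the tank's starting charge varies), then it comes out 5 to 8 mm a stroke. 3 to 7 strokes of 15 to 25 mm are needed; short ones may add nothing. Fully out: 0.014 or more; its dark ring, 14 to 16 mm behind the end, is then clear. Extra strokes are harmless.
- bell: Small brass hand bell, 62 mm across, 80 mm high, loose. Origin: centre of its underside.
- mug: Steel mug, 72 mm across, 82 mm high, handle towards its +y reaching 70 mm from its axis, loose. Origin: centre of its underside.
- cassette: Tape cassette in its case, 70 x 109 x 17 mm (x, y, z), lying flat, loose. Origin: centre of its underside.
- disc_stack: Stack of five disc cases, 125 x 142 x 52 mm (x, y, z), handled as one loose piece. Origin: centre of its underside.
Things that resemble listed ones, but are neither listed nor needed, are in the scene too. There is more than one size of the cassette; the one meant has the size given above.

How it is judged:
On the way, in this order (a step that is already met when the one before it is completed fails the run):
1. the pump knob is pushed in (at least 10 mm) (value of joint pump above 0.01 m).
2. the knob has sprung back up (value of joint pump below 0.004 m).
3. the indicator pin has come fully out (value of joint pin above 0.014 m), for 0.1 s.
At the end, for the whole second after the job is handed in: The indicator pin is at least 14 mm out, the pump knob is back up to within 3 mm, the lantern stands upright and at rest within 30 mm of where it was, and the bell, mug, cassette and disc cases are within 30 mm of where they were and upright (value of joint pin above 0.014 m and value of joint pump below 0.003 m and distance of each of lantern, bell, mug, cassette, disc_stack from where it was at the start of the episode below 0.03 m and angle between lantern's own z axis and vertical below 0.04 rad and linear speed of lantern below 0.02 m/s and angle between each of bell, mug, cassette, disc_stack's own z axis and vertical below 0.1 rad); the robot touches nothing.
It fails at once if the lantern is shoved more than 30 mm (distance of lantern from where it was at the start of the episode above 0.03 m).
It fails at once if the lantern is tipped (more than about 7 degrees) (angle between lantern's own z axis and vertical above 0.12 rad).
It fails at once if the lantern is lifted (height (world z) of lantern above 0.012 m).
It fails at once if the bell, mug, cassette or disc cases are moved more than 30 mm or lifted (distance of any of bell, mug, cassette, disc_stack from where it was at the start of the episode above 0.03 m or height (world z) of any of bell, mug, cassette, disc_stack above 0.012 m).
It also fails if it takes over 42 s, if anything falls off the work surface, if the arm or the gripper's body presses on something with over 40 N, if the wrist force passes 120 N, or if a joint passes its speed limit or range.

ROBOT

A 6-joint arm with a two-finger parallel gripper is mounted at the origin on the work surface. World frame = base frame: x ahead of the robot, y to its left, z up, the work surface at z = 0. Lengths are in m, angles in rad, forces in N, time in s.
With the tool pointing down it reaches from about 0.35 to 0.975 m from the base axis. Payload 17.4 kg.
Tool frame: the origin (TCP) lies on the centre line of the jaws, within the pads' length; the fingertips stand 25 mm ahead of it and the grasp point (between the pads) lies 6 mm ahead of it; z points along the fingers, y is the direction in which the jaws open and shut (so a half turn about z gives the same grasp; the last joint's range is limited). The gripper opens to 85 mm and grips with 20 to 120 N. Pads are 22 mm wide; open, the fingers measure 114 mm over their backs; the gripper's body (76 mm by 85 mm) begins 54 mm behind the grasp point. The pads swing forward as they close: fully open they stand 13 mm farther back than shut.
Start: joints at [1.297, 0.116, 1.442, -0, 1.584, -0.038], TCP at [0.158, 0.656, 0.256] pointing down, gripper open.
Joint ranges: [-2.83, 2.83], [-0.83, 2.19], [0.07, 2.5], [-1.14, 4.28], [0.01, 3], [-2.97, 2.97]. Speed limits (rad/s): [1.89, 1.89, 2.22, 3.14, 3.14, 3.14].

INTERFACE

Orientations are given as a rotation vector (axis times angle).
In Python, from rig import * gives the robot as it stands.
- The arm moves only by the tool move_arm, never from a script. Its argument "deltas" is a list of rows, each an object with "claw": the gripper command: -1 is fully open, 1 is shut, values between are in proportion; "slide": the shift along the tool's x, y, z each as a share of 0.1 m, from -1 to 1, a list of three; "turn": the turn about the tool's z as a share of 90 degrees, from -1 to 1. A call has 1 to 5 rows; each row shifts and turns the commanded pose from where the row before left it, along the tool's axes as they then stand; what a row does not reach is not made up. A row lasts 1/12 s, in which the tool goes at most 41.7 mm and 7.16 degrees, less where a joint would pass 70% of its speed; a pose out of reach is approached as far as the arm can. A call with a number of a shift or a turn outside -1 to 1 is refused whole. A call with a gripper value outside its range is refused whole. The fingers move at their own pace and stop on an object; "newtons" is the grip in N (left out, the last holds). Time passes only in rows, so rows that do not move let the fingers close. It gives the time, the measured TCP pose, the force and the opening at its end, in the units of the state.
- read_state(): the state, without advancing time (a new reading comes with each control period).
- camera(name): name is "scene" or "top" or "wrist"; returns a dict with "image" (384x512x3 uint8, red, green, blue), "fx", "fy", "cx", "cy" (pixels), "pose" (4x4, takes a point from camera to world coordinates). Camera axes: x right, y down, z forward; pixel columns grow to the right and rows downward; lengths in m; the calibration is good to about 2 mm. The wrist camera is an equidistant fisheye: a pixel r from the principal point sees the ray r / f radians off the axis. A picture is of the moment at which its call begins. There is no depth.
- job_done(): hands the job in, once; it reports no verdict.
The state is a dict: "time": time; "joint_pos": joint angles; "qvel": joint speeds; "effort": joint torques, N m; "eef_pos": TCP position; "eef_rot": TCP orientation; "contact_force": force on the tool from outside, world axes, zero at the start; "wrist_torque": the same for the moment, N m; "opening": opening from 0.0 (shut) to 1.0 (fully open).
Only numpy, scipy, OpenCV 4.12 (cv2) and the standard library are available. Lean on these libraries where they do the work, as an engineer would, in place of code of your own. Each camera call takes 0.05 s, during which the arm holds its last target.

## Working session

There is one attempt and no reset: what is moved stays moved. The work goes in short steps, Python scripts to look and compute and a tool call to move; the robot and the scene stay as the last step left them, time stands still between calls to the robot, and variables do not carry over. Pictures are saved under pics/ and viewed, and the job is handed in when it is done.

Besides the shell and the picture viewer there is one more tool, called after "Emit:" by a JSON object that holds its "api" and its "payload", one argument or row to a line. move_arm: Moves the arm, as the interface text tells. Shift numbers are shares of 0.1 m and turn numbers shares of 90 degrees, none past 1 either way. Its arguments: {"type":"object","properties":{"deltas":{"type":"array"},"newtons":{"type":"number"}},"required":["deltas"]}

```bash
mkdir -p pics; python3 - <<'E'
from rig import *
import cv2,json,numpy as np
print(read_state())
for n in("scene","top","wrist"):
    c=camera(n); cv2.imwrite(f"pics/{n}0.png",c["image"][:,:,::-1]); print(n,c["fx"],c["fy"],c["cx"],c["cy"],np.round(c["pose"],4).tolist())
E
```

```text
{'time': 0.0, 'joint_pos': array([ 1.29723991e+00,  1.16519030e-01,  1.44228750e+00, -1.15266730e-05,
        1.58400626e+00, -3.78008622e-02]), 'qvel': array([-7.88079882e-04,  1.65535371e-03, -9.14655289e-04,  2.98453901e-06,
       -3.56439942e-05, -8.93016826e-04]), 'effort': array([ 1.71880965e-03, -7.31987143e+01, -6.32500792e+01,  4.71247949e-05,
        5.85181042e-03, -1.47615117e-05]), 'eef_pos': array([0.157632  , 0.65616432, 0.25552607]), 'eef_rot': array([-3.69446186e-01, -3.11961428e+00,  1.89610312e-03]), 'contact_force': array([-0.44865277, -0.45663224,  0.31373389]), 'wrist_torque': array([ 0.01890041, -0.01141241, -0.0073771 ]), 'opening': 1.0004266572518472}
scene 347.37622470721925 347.37622470721925 256.6955238108565 192.89963346119742 [[-0.7798, 0.3808, -0.4969, 1.0868], [0.6258, 0.4523, -0.6354, 0.5512], [-0.0172, -0.8065, -0.591, 0.7401], [0.0, 0.0, 0.0, 1.0]]
top 358.27694979645565 358.27694979645565 251.44906927491158 193.0497619556727 [[-0.0844, -0.9722, 0.2186, 0.2944], [-0.9964, 0.0822, -0.0193, -0.0982], [0.0008, -0.2194, -0.9756, 1.21], [0.0, 0.0, 0.0, 1.0]]
wrist 297.3186396354542 297.3186396354542 258.0591610623886 186.68735587907642 [[0.2325, 0.9346, 0.2691, 0.0889], [0.9726, -0.2232, -0.0651, 0.672], [-0.0008, 0.2768, -0.9609, 0.372], [0.0, 0.0, 0.0, 1.0]]
```

View pics/scene0.png

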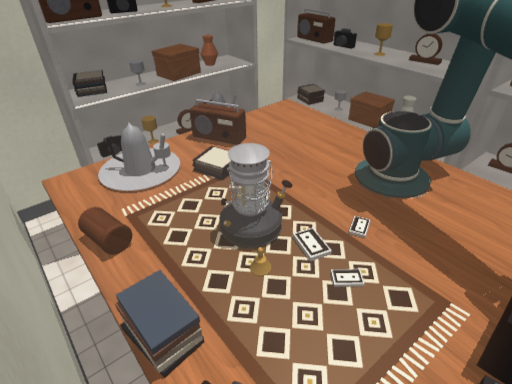

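View pics/top0.png

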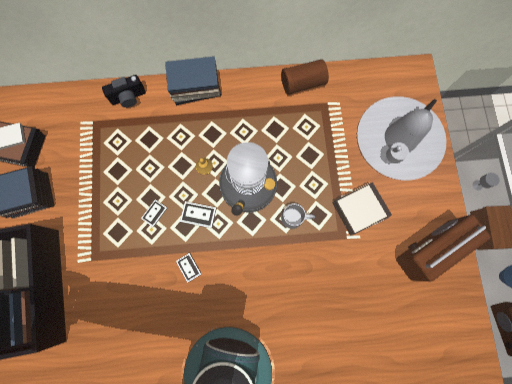

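View pics/wrist0.png

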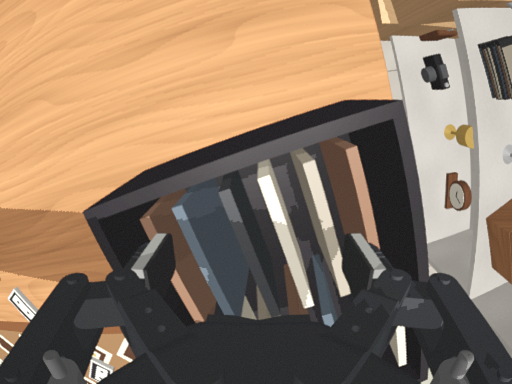

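```bash
cat > h.py <<'E'
import cv2,numpy as np
from rig import *
def ray(c,u,v):
    d=np.array([(u-c["cx"])/c["fx"],(v-c["cy"])/c["fy"],1.0]); P=np.array(c["pose"])
    d=P[:3,:3]@d; return P[:3,3],d/np.linalg.norm(d)
def onz(c,u,v,z):
    o,d=ray(c,u,v); return o+d*(z-o[2])/d[2]
def two(c1,p1,c2,p2):
    o1,d1=ray(c1,*p1);o2,d2=ray(c2,*p2)
    t=np.linalg.lstsq(np.c_[d1,-d2],o2-o1,rcond=None)[0]
    a=o1+d1*t[0];b=o2+d2*t[1]; return (a+b)/2,np.linalg.norm(a-b)
def proj(c,p):
    P=np.array(c["pose"]); q=P[:3,:3].T@(np.array(p)-P[:3,3]); return q[0]/q[2]*c["fx"]+c["cx"],q[1]/q[2]*c["fy"]+c["cy"]
E
python3 - <<'E'
import cv2
t=cv2.imread("pics/top0.png"); s=cv2.imread("pics/scene0.png")
cv2.imwrite("pics/topc.png",cv2.resize(t[130:230,190:320],None,fx=6,fy=6,interpolation=cv2.INTER_NEAREST)[:600])
cv2.imwrite("pics/scenec.png",cv2.resize(s[140:260,200:330],None,fx=5,fy=5,interpolation=cv2.INTER_NEAREST)[:600])
E
```

```text
(no output)
```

View pics/topc.png

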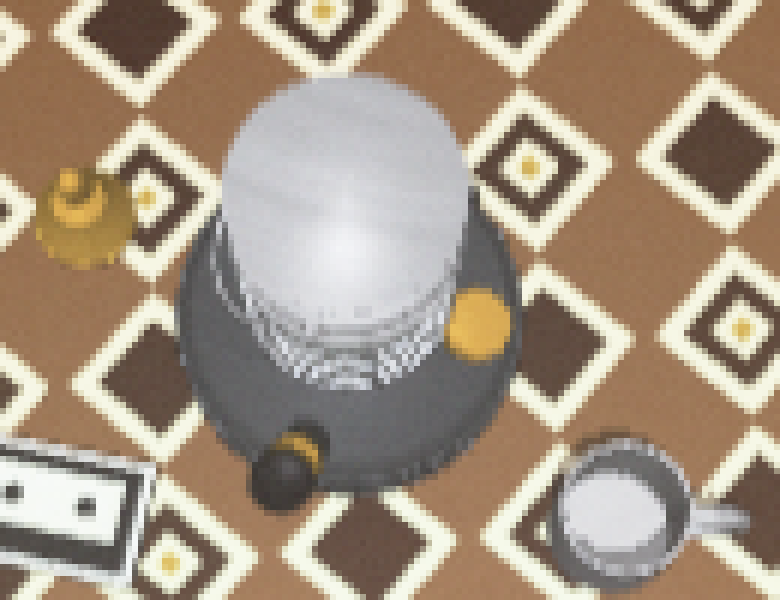

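View pics/scenec.png

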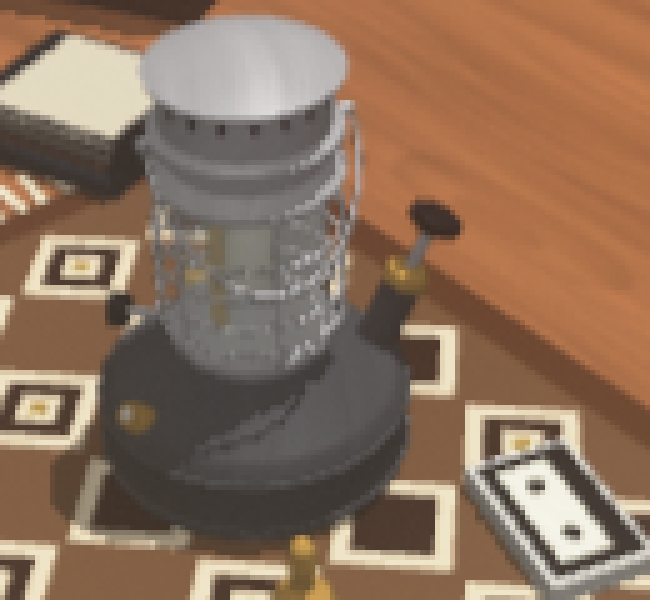

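```bash
python3 - <<'E'
from h import *
T=camera("top");S=camera("scene")
def blob(im,x0,x1,y0,y1,th):
    g=cv2.cvtColor(im,cv2.COLOR_RGB2GRAY)[y0:y1,x0:x1]
    n,l,st,ce=cv2.connectedComponentsWithStats((g<th).astype(np.uint8))
    return [(st[i].tolist(),(ce[i]+[x0,y0]).round(2).tolist()) for i in range(1,n) if st[i][4]>20]
for th in(45,55,65): print(th,blob(T["image"],228,246,200,219,th),blob(S["image"],276,296,176,194,th))
for pt in [(237.3,209.4)]:
  for ps in [(287.2,183.4)]:
    print(two(T,pt,S,ps), onz(T,*pt,.15),onz(S,*ps,.15))
# hood top circle and tank outline in the top view
g=T["image"].astype(int); 
hc=(190+345/6,130+(73+320)/2/6-1)
print("hood guess",hc)
for z in(.26,.27,.287): print(z,onz(T,190+346/6,130+200/6,z))
# scene hood ellipse centre (244,66)/5
print(two(T,(190+346/6,130+195/6),S,(200+244/5,140+62/5)))
E
```

```text
45 [] []
55 [] [([7, 5, 9, 6, 33], [286.61, 183.67])]
65 [([4, 5, 11, 10, 46], [235.61, 210.74])] [([6, 5, 10, 6, 45], [286.67, 183.62])]
(array([ 0.48527943, -0.07092836,  0.14305112]), np.float64(0.003981743671797976)) [ 0.48538407 -0.07256787  0.15      ] [ 0.49117694 -0.06202099  0.15      ]
hood guess (247.5, 161.75)
0.26 [ 0.59221933 -0.11363837  0.26      ]
0.27 [ 0.58908479 -0.11347547  0.27      ]
0.287 [ 0.58375606 -0.11319854  0.287     ]
(array([ 0.59133966, -0.11359895,  0.27014205]), np.float64(0.00020468009698819102))
```

```bash
python3 - <<'E'
from h import *
from scipy.spatial.transform import Rotation as R
T=camera("top");S=camera("scene")
for z in(.03,.045,.06): print("tank",z,onz(T,247.6,183.0,z).round(4))
k=[]
for pt in [(236.9,209.4),(236.9,209)]:
  for ps in [(286.7,183.4),(286.8,182.8)]:
    k.append(two(T,pt,S,ps)); print(k[-1])
print(onz(T,236.9,209.4,.15),onz(S,286.7,183.4,.15))
A=np.array([.592,-.113,0])
s=read_state(); print(R.from_rotvec(s["eef_rot"]).as_matrix().round(3))
print("cam in tool", R.from_rotvec(s["eef_rot"]).inv().apply(np.array(camera("wrist")["pose"])[:3,3]-s["eef_pos"]))
# pin from scene: ray of pin (226.6,223) 
print("pin", onz(S,226.6,223,.072))
# things
for n,u,v,z in(("mug",238,0,0),):pass
print("mug",onz(T,190+620/6,130+500/6,.08),"bell",onz(T,190+80/6,130+200/6,.07),"cass",onz(T,200,214,.017), "book",onz(T,362,210,.03))
E
```

```text
tank 0.03 [ 0.5948 -0.1114  0.03  ]
tank 0.045 [ 0.591  -0.1113  0.045 ]
tank 0.06 [ 0.5872 -0.1111  0.06  ]
(array([ 0.48610747, -0.07058566,  0.14337249]), np.float64(0.0016762640543673988))
(array([ 0.48574547, -0.07063601,  0.14537911]), np.float64(0.001677265998923974))
(array([ 0.48692656, -0.07036742,  0.14394116]), np.float64(0.002556735453478117))
(array([ 0.48656334, -0.07041813,  0.14594495]), np.float64(0.0025560813693303094))
[ 0.48548524 -0.07137155  0.15      ] [ 0.49231218 -0.06297943  0.15      ]
[[-0.972  0.234 -0.   ]
 [ 0.234  0.972 -0.   ]
 [ 0.    -0.    -1.   ]]
cam in tool [ 0.07057283 -0.00082599 -0.11640477]
pin [ 0.68521425 -0.10780737  0.072     ]
mug [ 0.47021715 -0.24815111  0.08      ] bell [0.6641734  0.03006118 0.07      ] cass [0.50425353 0.05702071 0.017     ] book [ 0.46986583 -0.48465377  0.03      ]
```

Emit:
{"api": "move_arm", "payload": {
  "deltas": [
    {"claw":1,"slide":[0,0,-0.4],"turn":0},
    {"claw":1,"slide":[0,0,-0.4],"turn":0.078},
    {"claw":1,"slide":[-0.265,-0.284,0],"turn":0},
    {"claw":1,"slide":[-0.265,-0.284,0],"turn":0},
    {"claw":1,"slide":[-0.265,-0.284,0],"turn":0}
  ],
  "newtons": 30
}}

```text
time: 0.82
eef_pos: [0.2024, 0.5477, 0.3366]
eef_rot: [0.558, 3.091, 0.001]
contact_force: [0.6, -0.1, -0.4]
opening: 0.298
```

Emit:
{"api": "move_arm", "payload": {
  "deltas": [
    {"claw":1,"slide":[-0.265,-0.284,0],"turn":0},
    {"claw":1,"slide":[-0.265,-0.284,0],"turn":0},
    {"claw":1,"slide":[-0.265,-0.284,0],"turn":0},
    {"claw":1,"slide":[-0.265,-0.284,0],"turn":0},
    {"claw":1,"slide":[-0.265,-0.284,0],"turn":0}
  ]
}}

```text
time: 1.23
eef_pos: [0.2767, 0.3674, 0.3364]
eef_rot: [0.559, 3.091, 0.001]
contact_force: [1.6, -0.7, 0.4]
opening: -0.004
```

Emit:
{"api": "move_arm", "payload": {
  "deltas": [
    {"claw":1,"slide":[-0.265,-0.284,0],"turn":0},
    {"claw":1,"slide":[-0.265,-0.284,0],"turn":0},
    {"claw":1,"slide":[-0.265,-0.284,0],"turn":0},
    {"claw":1,"slide":[-0.265,-0.284,0],"turn":0},
    {"claw":1,"slide":[-0.265,-0.284,0],"turn":0}
  ]
}}

```text
time: 1.65
eef_pos: [0.3508, 0.188, 0.3366]
eef_rot: [0.559, 3.091, 0.001]
contact_force: [0.2, 0.1, 0.0]
opening: 0.002
```

Emit:
{"api": "move_arm", "payload": {
  "deltas": [
    {"claw":1,"slide":[-0.265,-0.284,0],"turn":0},
    {"claw":1,"slide":[-0.265,-0.284,0],"turn":0},
    {"claw":1,"slide":[-0.265,-0.284,0],"turn":0},
    {"claw":1,"slide":[-0.265,-0.284,0],"turn":0},
    {"claw":1,"slide":[-0.2,-0.2,0],"turn":0}
  ]
}}

```text
time: 2.07
eef_pos: [0.4223, 0.0177, 0.3365]
eef_rot: [0.562, 3.09, -0.0]
contact_force: [-0.1, 1.1, 0.3]
opening: 0.002
```

```bash
python3 - <<'E'
from h import *
s=read_state();print(s["eef_pos"],s["eef_rot"])
c=camera("wrist"); cv2.imwrite("pics/wrist1.png",c["image"][:,:,::-1])
c=camera("top"); cv2.imwrite("pics/top1.png",c["image"][:,:,::-1])
E
```

```text
[0.42231642 0.01768854 0.3365184 ] [ 5.61776706e-01  3.09010966e+00 -3.30863142e-04]
```

View pics/wrist1.png

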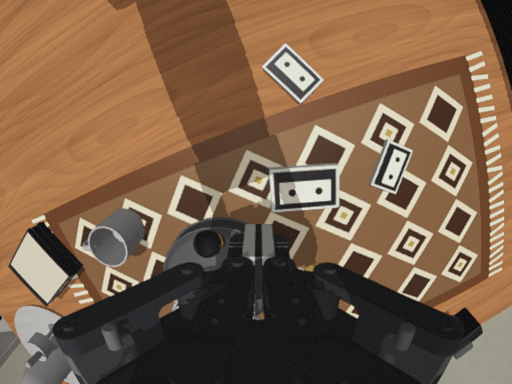

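```bash
cat >> h.py <<'E'
def fray(c,u,v):
    x,y=u-c["cx"],v-c["cy"]; r=np.hypot(x,y); th=r/c["fx"]
    d=np.array([np.sin(th)*x/r,np.sin(th)*y/r,np.cos(th)]); P=np.array(c["pose"]); return P[:3,3],P[:3,:3]@d
def fonz(c,u,v,z):
    o,d=fray(c,u,v); return o+d*(z-o[2])/d[2]
E
python3 - <<'E'
from h import *
c=camera("wrist"); im=c["image"][:,:,::-1]
cv2.imwrite("pics/w1c.png",cv2.resize(im[205:290,150:280],None,fx=6,fy=6,interpolation=cv2.INTER_NEAREST))
for z in(.14,.145,.15,.155): print(z,fonz(c,207,243,z))
E
```

```text
0.14 [ 0.48425429 -0.07147435  0.14      ]
0.145 [ 0.48221296 -0.06966428  0.145     ]
0.15 [ 0.48017162 -0.0678542   0.15      ]
0.155 [ 0.47813028 -0.06604413  0.155     ]
```

View pics/w1c.png

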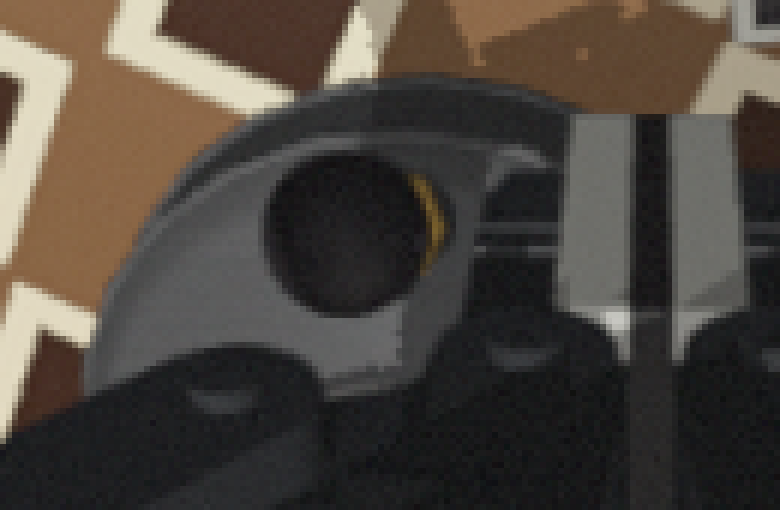

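Emit:
{"api": "move_arm", "payload": {
  "deltas": [
    {"claw":1,"slide":[-0.26,-0.204,0],"turn":0},
    {"claw":1,"slide":[-0.26,-0.204,0],"turn":0},
    {"claw":1,"slide":[-0.26,-0.204,0],"turn":0},
    {"claw":1,"slide":[0,0,0.3],"turn":0},
    {"claw":1,"slide":[0,0,0],"turn":0}
  ]
}}

```text
time: 2.63
eef_pos: [0.4731, -0.0641, 0.3019]
eef_rot: [-0.56, -3.086, -0.0]
contact_force: [-0.6, -0.1, -1.7]
opening: 0.0
```

```bash
python3 - <<'E'
from h import *
s=read_state();print(s["eef_pos"],s["eef_rot"])
c=camera("wrist"); cv2.imwrite("pics/wrist2.png",c["image"][:,:,::-1])
c=camera("scene"); cv2.imwrite("pics/scene2.png",cv2.resize(c["image"][90:250,170:370,::-1],None,fx=3.7,fy=3.7))
E
```

```text
[ 0.47314228 -0.0641069   0.30191587] [-5.60186065e-01 -3.08569544e+00 -3.19661743e-04]
```

View pics/wrist2.png

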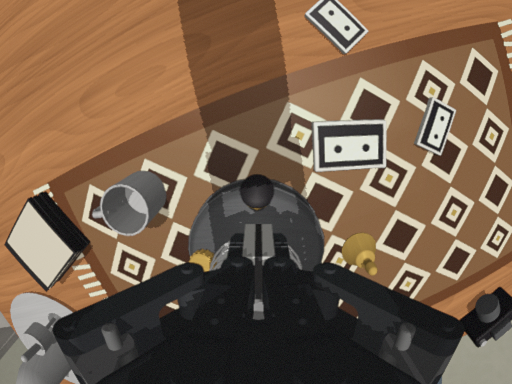

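View pics/scene2.png

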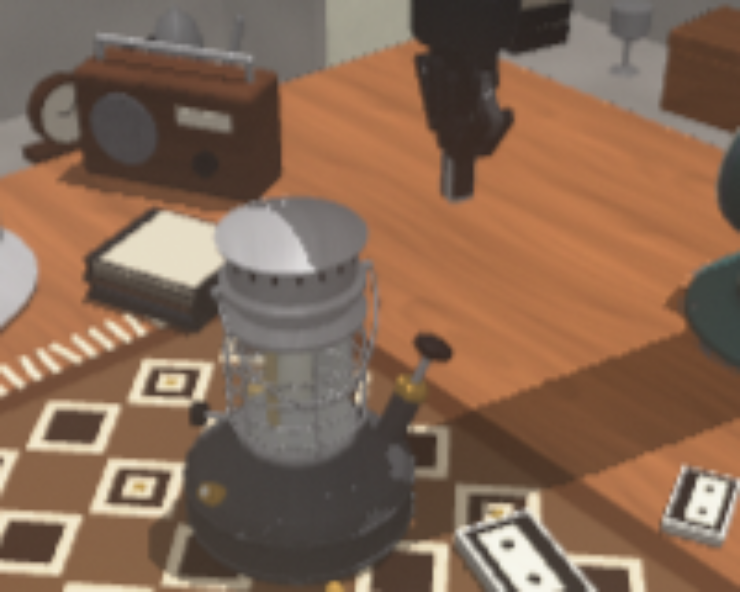

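```bash
python3 - <<'E'
from h import *
s=read_state();print(s["eef_pos"],s["joint_pos"].round(3))
c=camera("wrist"); im=c["image"]
cv2.imwrite("pics/w2c.png",cv2.resize(im[165:265,200:320,::-1],None,fx=6,fy=6,interpolation=cv2.INTER_NEAREST))
for z in(.145,.15): print(z,fonz(c,257,192.5,z))
E
```

```text
[ 0.47307389 -0.06314743  0.30612002] [-0.186 -0.329  1.772  0.     1.7   -1.4  ]
0.145 [ 0.48662522 -0.07009159  0.145     ]
0.15 [ 0.48519041 -0.06953813  0.15      ]
```

View pics/w2c.png

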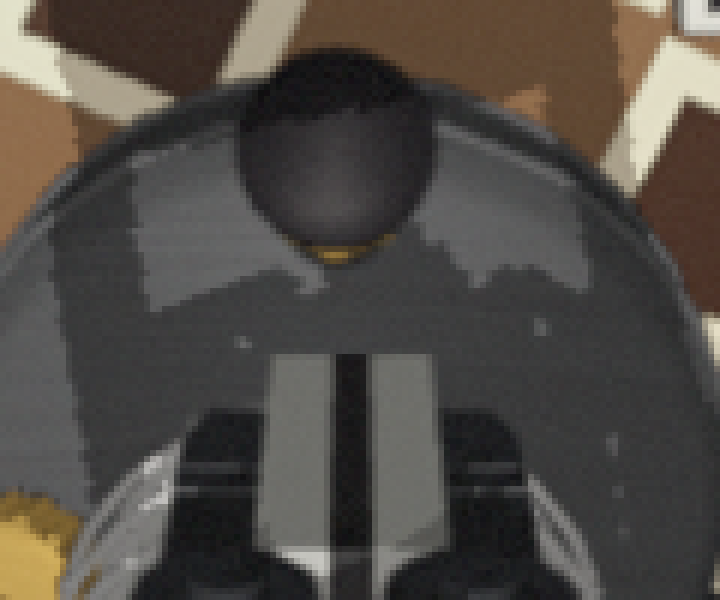

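```bash
python3 - <<'E'
from h import *
s=read_state();print(s["eef_pos"],s["joint_pos"].round(3))
c=camera("wrist")
for z in(.14,.145,.15): print(z,fonz(c,255.9,189,z))
from scipy.spatial.transform import Rotation as R
M=R.from_rotvec(s["eef_rot"]).as_matrix();print(M.round(3))
for k in([.4822,-.0695,.145],fonz(c,255.9,189,.145)): print("knob rim centre in tool",M.T@(np.array(k)-s["eef_pos"]))
E
```

```text
[ 0.47328511 -0.06308155  0.30729508] [-0.186 -0.33   1.771  0.     1.7   -1.4  ]
0.14 [ 0.4851342  -0.07050871  0.14      ]
0.145 [ 0.48375552 -0.06995786  0.145     ]
0.15 [ 0.48237683 -0.069407    0.15      ]
[[-0.937  0.349  0.   ]
 [ 0.349  0.937  0.   ]
 [-0.     0.    -1.   ]]
knob rim centre in tool [-0.01055626 -0.00294062  0.1622969 ]
knob rim centre in tool [-0.0121737  -0.00282596  0.16229732]
```

Emit:
{"api": "move_arm", "payload": {
  "deltas": [
    {"claw":1,"slide":[-0.025,-0.03,0.4],"turn":0},
    {"claw":1,"slide":[0,0,0.4],"turn":0},
    {"claw":1,"slide":[0,0,0.33],"turn":0},
    {"claw":1,"slide":[0,0,0],"turn":0},
    {"claw":1,"slide":[0,0,0],"turn":0}
  ]
}}

```text
time: 3.25
eef_pos: [0.4747, -0.0672, 0.1943]
eef_rot: [-0.558, -3.091, -0.0]
contact_force: [0.8, -0.6, 0.9]
opening: -0.001
```

```bash
python3 - <<'E'
from h import *
s=read_state();print(s["eef_pos"],s["contact_force"])
c=camera("wrist"); a=c["image"][130:260,190:330,::-1]
c=camera("scene"); b=c["image"][140:240,210:320,::-1]
a=cv2.resize(a,(400,372));b=cv2.resize(b,(400,364));
cv2.imwrite("pics/a3.png",np.hstack([a[:360],b[:360]]))
E
```

```text
[ 0.47469502 -0.06719028  0.19432049] [ 0.7954554 -0.5696891  0.8611239]
```

View pics/a3.png

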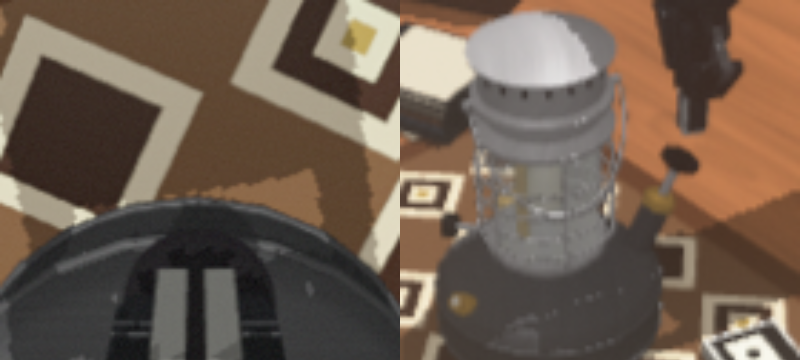

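Emit:
{"api": "move_arm", "payload": {
  "deltas": [
    {"claw":1,"slide":[0,0,0.15],"turn":0},
    {"claw":1,"slide":[-0.017,0,0.036],"turn":0},
    {"claw":1,"slide":[-0.017,0,0.036],"turn":0},
    {"claw":1,"slide":[0,0,0],"turn":0}
  ]
}}

```text
time: 3.68
eef_pos: [0.4787, -0.069, 0.1729]
eef_rot: [0.559, 3.09, 0.0]
contact_force: [-5.2, 2.0, 5.5]
opening: -0.003
```

Emit:
{"api": "move_arm", "payload": {
  "deltas": [
    {"claw":1,"slide":[-0.021,0,0.045],"turn":0},
    {"claw":1,"slide":[-0.021,0,0.045],"turn":0},
    {"claw":1,"slide":[-0.021,0,0.045],"turn":0},
    {"claw":1,"slide":[0,0,0],"turn":0},
    {"claw":1,"slide":[0,0,0],"turn":0}
  ]
}}

```text
time: 4.1
eef_pos: [0.4845, -0.0713, 0.1599]
eef_rot: [0.56, 3.09, 0.0]
contact_force: [-6.8, 3.0, 7.6]
opening: 0.0
```

```bash
python3 - <<'E'
from h import *
s=read_state();print(s["eef_pos"],s["contact_force"])
c=camera("scene"); b=c["image"][140:240,210:320,::-1]
cv2.imwrite("pics/a4.png",cv2.resize(b,None,fx=5,fy=5))
E
```

```text
[ 0.48447167 -0.07126998  0.15986219] [-6.78677735  3.03151704  7.58723286]
```

View pics/a4.png

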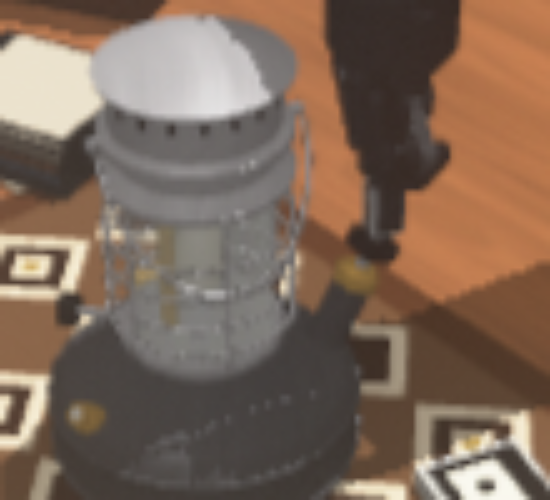

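Emit:
{"api": "move_arm", "payload": {
  "deltas": [
    {"claw":1,"slide":[-0.013,0,0.027],"turn":0},
    {"claw":1,"slide":[0,0,0],"turn":0},
    {"claw":1,"slide":[0.042,0,-0.09],"turn":0},
    {"claw":1,"slide":[0.042,0,-0.09],"turn":0},
    {"claw":1,"slide":[0.042,0,-0.09],"turn":0}
  ]
}}

```text
time: 4.57
eef_pos: [0.4737, -0.0673, 0.184]
eef_rot: [0.559, 3.09, -0.0]
contact_force: [0.3, -0.8, -0.7]
opening: 0.005
```

Emit:
{"api": "move_arm", "payload": {
  "deltas": [
    {"claw":1,"slide":[0,0,0],"turn":0},
    {"claw":1,"slide":[0,0,0],"turn":0},
    {"claw":1,"slide":[0,0,0],"turn":0},
    {"claw":1,"slide":[0,0,0],"turn":0}
  ]
}}

```text
time: 4.9
eef_pos: [0.4733, -0.0674, 0.1814]
eef_rot: [-0.56, -3.091, 0.0]
contact_force: [-0.5, 0.2, 0.1]
opening: 0.003
```

```bash
python3 - <<'E'
from h import *
s=read_state();print(s["time"],s["eef_pos"],s["contact_force"])
c=camera("scene"); b=c["image"][140:240,210:320,::-1]
cv2.imwrite("pics/a5.png",cv2.resize(b,None,fx=5,fy=5))
E
```

```text
4.9 [ 0.47330062 -0.06735655  0.18141954] [-0.48148815  0.16759055  0.06550089]
```

View pics/a5.png

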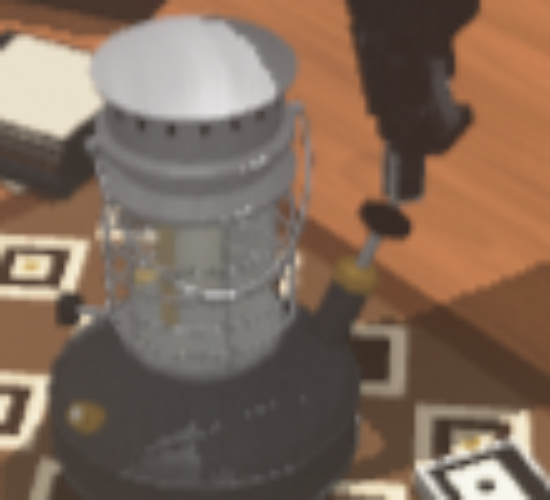

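Emit:
{"api": "move_arm", "payload": {
  "deltas": [
    {"claw":1,"slide":[-0.038,0,0.082],"turn":0},
    {"claw":1,"slide":[-0.038,0,0.082],"turn":0},
    {"claw":1,"slide":[-0.038,0,0.082],"turn":0},
    {"claw":1,"slide":[0,0,0],"turn":0},
    {"claw":1,"slide":[0,0,0],"turn":0}
  ]
}}

```text
time: 5.37
eef_pos: [0.4847, -0.0716, 0.1572]
eef_rot: [0.56, 3.091, -0.0]
contact_force: [-2.8, 0.4, 11.7]
opening: 0.001
```

Emit:
{"api": "move_arm", "payload": {
  "deltas": [
    {"claw":1,"slide":[0.038,0,-0.082],"turn":0},
    {"claw":1,"slide":[0.038,0,-0.082],"turn":0},
    {"claw":1,"slide":[0.038,0,-0.082],"turn":0},
    {"claw":1,"slide":[0,0,0],"turn":0},
    {"claw":1,"slide":[0,0,0],"turn":0}
  ]
}}

```text
time: 5.78
eef_pos: [0.4734, -0.0674, 0.1816]
eef_rot: [0.56, 3.091, -0.0]
contact_force: [0.4, 0.3, -0.6]
opening: -0.0
```

```bash
python3 - <<'E'
from h import *
s=read_state();print(s["time"],s["eef_pos"],s["contact_force"])
c=camera("scene"); b=c["image"][140:240,210:320,::-1]
cv2.imwrite("pics/a6.png",cv2.resize(b,None,fx=5,fy=5))
E
```

```text
5.7833 [ 0.47343215 -0.06737206  0.18157228] [ 0.43189937  0.29845018 -0.61780186]
```

View pics/a6.png

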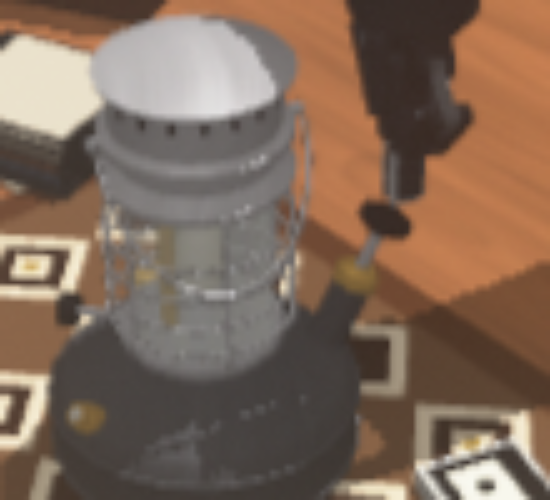

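No pin movement yet, and the knob is back up. I'll do two more strokes and then look.

Emit:
{"api": "move_arm", "payload": {
  "deltas": [
    {"claw":1,"slide":[-0.038,0,0.082],"turn":0},
    {"claw":1,"slide":[-0.038,0,0.082],"turn":0},
    {"claw":1,"slide":[-0.038,0,0.082],"turn":0},
    {"claw":1,"slide":[0,0,0],"turn":0},
    {"claw":1,"slide":[0,0,0],"turn":0}
  ]
}}

```text
time: 6.25
eef_pos: [0.4846, -0.0716, 0.1568]
eef_rot: [0.56, 3.091, -0.0]
contact_force: [-2.5, 1.0, 10.2]
opening: 0.001
```

Emit:
{"api": "move_arm", "payload": {
  "deltas": [
    {"claw":1,"slide":[0.038,0,-0.082],"turn":0},
    {"claw":1,"slide":[0.038,0,-0.082],"turn":0},
    {"claw":1,"slide":[0.038,0,-0.082],"turn":0},
    {"claw":1,"slide":[0,0,0],"turn":0},
    {"claw":1,"slide":[0,0,0],"turn":0}
  ]
}}

```text
time: 6.67
eef_pos: [0.4734, -0.0674, 0.1814]
eef_rot: [-0.56, -3.091, 0.0]
contact_force: [1.1, 0.1, 0.6]
opening: 0.001
```

Emit:
{"api": "move_arm", "payload": {
  "deltas": [
    {"claw":1,"slide":[-0.038,0,0.082],"turn":0},
    {"claw":1,"slide":[-0.038,0,0.082],"turn":0},
    {"claw":1,"slide":[-0.038,0,0.082],"turn":0},
    {"claw":1,"slide":[0,0,0],"turn":0},
    {"claw":1,"slide":[0,0,0],"turn":0}
  ]
}}

```text
time: 7.08
eef_pos: [0.4846, -0.0716, 0.1566]
eef_rot: [0.56, 3.091, -0.0]
contact_force: [-2.1, 1.5, 11.8]
opening: -0.001
```

Emit:
{"api": "move_arm", "payload": {
  "deltas": [
    {"claw":1,"slide":[0.038,0,-0.082],"turn":0},
    {"claw":1,"slide":[0.038,0,-0.082],"turn":0},
    {"claw":1,"slide":[0.038,0,-0.082],"turn":0},
    {"claw":1,"slide":[0,0,0],"turn":0},
    {"claw":1,"slide":[0,0,0],"turn":0}
  ]
}}

```text
time: 7.5
eef_pos: [0.4734, -0.0674, 0.181]
eef_rot: [-0.56, -3.091, 0.0]
contact_force: [0.8, -0.2, -0.5]
opening: 0.001
```

```bash
python3 - <<'E'
from h import *
s=read_state();print(s["time"],s["eef_pos"],s["contact_force"])
c=camera("scene"); b=c["image"][140:240,210:320,::-1]
cv2.imwrite("pics/a7.png",cv2.resize(b,None,fx=5,fy=5))
E
```

```text
7.5 [ 0.47341865 -0.06739326  0.18102842] [ 0.80838702 -0.23203812 -0.51040406]
```

View pics/a7.png

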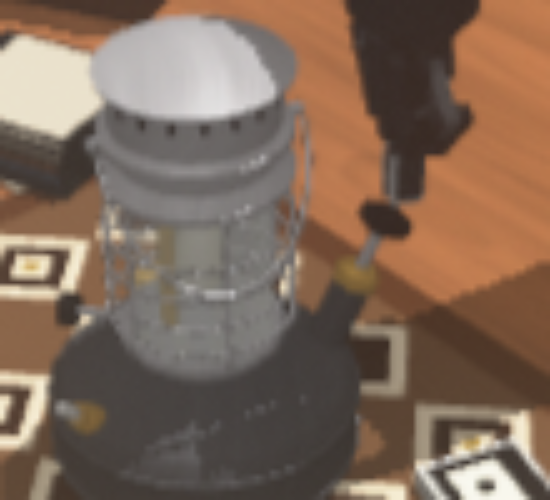

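The pin has started out: a bright tip shows at about (66,408) in the crop. I'll do two more strokes.

Emit:
{"api": "move_arm", "payload": {
  "deltas": [
    {"claw":1,"slide":[-0.038,0,0.082],"turn":0},
    {"claw":1,"slide":[-0.038,0,0.082],"turn":0},
    {"claw":1,"slide":[-0.038,0,0.082],"turn":0},
    {"claw":1,"slide":[0,0,0],"turn":0},
    {"claw":1,"slide":[0,0,0],"turn":0}
  ]
}}

```text
time: 7.97
eef_pos: [0.4845, -0.0716, 0.1566]
eef_rot: [-0.56, -3.091, 0.0]
contact_force: [-2.9, 0.3, 10.7]
opening: -0.003
```

Emit:
{"api": "move_arm", "payload": {
  "deltas": [
    {"claw":1,"slide":[0.038,0,-0.082],"turn":0},
    {"claw":1,"slide":[0.038,0,-0.082],"turn":0},
    {"claw":1,"slide":[0.038,0,-0.082],"turn":0},
    {"claw":1,"slide":[0,0,0],"turn":0},
    {"claw":1,"slide":[0,0,0],"turn":0}
  ]
}}

```text
time: 8.38
eef_pos: [0.4734, -0.0674, 0.1811]
eef_rot: [-0.56, -3.091, 0.0]
contact_force: [0.1, 1.0, 0.3]
opening: -0.001
```

Emit:
{"api": "move_arm", "payload": {
  "deltas": [
    {"claw":1,"slide":[-0.038,0,0.082],"turn":0},
    {"claw":1,"slide":[-0.038,0,0.082],"turn":0},
    {"claw":1,"slide":[-0.038,0,0.082],"turn":0},
    {"claw":1,"slide":[0,0,0],"turn":0},
    {"claw":1,"slide":[0,0,0],"turn":0}
  ]
}}

```text
time: 8.8
eef_pos: [0.4846, -0.0716, 0.1566]
eef_rot: [0.56, 3.091, -0.0]
contact_force: [-3.1, 0.6, 12.3]
opening: 0.004
```

Emit:
{"api": "move_arm", "payload": {
  "deltas": [
    {"claw":1,"slide":[0.038,0,-0.082],"turn":0},
    {"claw":1,"slide":[0.038,0,-0.082],"turn":0},
    {"claw":1,"slide":[0.038,0,-0.082],"turn":0},
    {"claw":1,"slide":[0,0,0],"turn":0},
    {"claw":1,"slide":[0,0,0],"turn":0}
  ]
}}

```text
time: 9.22
eef_pos: [0.4734, -0.0674, 0.181]
eef_rot: [-0.56, -3.091, 0.0]
contact_force: [-0.0, 0.2, -0.3]
opening: -0.006
```

```bash
python3 - <<'E'
from h import *
s=read_state();print(s["time"],s["eef_pos"],s["contact_force"])
c=camera("scene"); b=c["image"][140:240,210:320,::-1]
cv2.imwrite("pics/a8.png",cv2.resize(b,None,fx=5,fy=5))
E
```

```text
9.2167 [ 0.47343373 -0.06741797  0.18099758] [-0.02064216  0.16439232 -0.33065339]
```

View pics/a8.png

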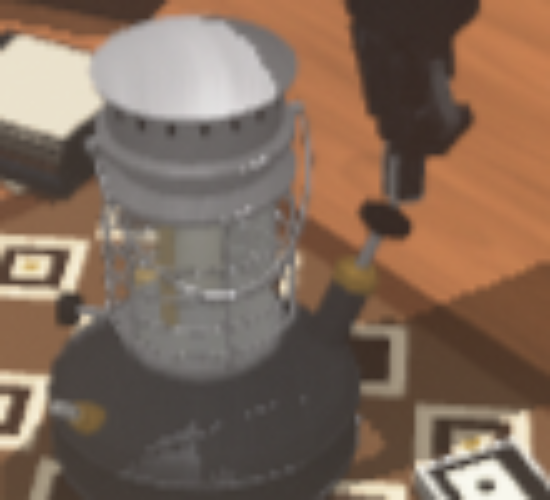

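Emit:
{"api": "move_arm", "payload": {
  "deltas": [
    {"claw":1,"slide":[-0.038,0,0.082],"turn":0},
    {"claw":1,"slide":[-0.038,0,0.082],"turn":0},
    {"claw":1,"slide":[-0.038,0,0.082],"turn":0},
    {"claw":1,"slide":[0,0,0],"turn":0},
    {"claw":1,"slide":[0,0,0],"turn":0}
  ]
}}

```text
time: 9.68
eef_pos: [0.4845, -0.0716, 0.1566]
eef_rot: [-0.56, -3.091, 0.0]
contact_force: [-2.9, 1.0, 11.0]
opening: -0.001
```

Emit:
{"api": "move_arm", "payload": {
  "deltas": [
    {"claw":1,"slide":[0.038,0,-0.082],"turn":0},
    {"claw":1,"slide":[0.038,0,-0.082],"turn":0},
    {"claw":1,"slide":[0.038,0,-0.082],"turn":0},
    {"claw":1,"slide":[0,0,0],"turn":0},
    {"claw":1,"slide":[0,0,0],"turn":0}
  ]
}}

```text
time: 10.1
eef_pos: [0.4734, -0.0674, 0.1811]
eef_rot: [-0.56, -3.091, 0.0]
contact_force: [-0.5, -0.1, -1.1]
opening: -0.001
```

Emit:
{"api": "move_arm", "payload": {
  "deltas": [
    {"claw":1,"slide":[-0.038,0,0.082],"turn":0},
    {"claw":1,"slide":[-0.038,0,0.082],"turn":0},
    {"claw":1,"slide":[-0.038,0,0.082],"turn":0},
    {"claw":1,"slide":[0,0,0],"turn":0},
    {"claw":1,"slide":[0,0,0],"turn":0}
  ]
}}

```text
time: 10.52
eef_pos: [0.4846, -0.0716, 0.1565]
eef_rot: [0.56, 3.091, -0.0]
contact_force: [-2.3, 0.5, 12.3]
opening: -0.004
```

Emit:
{"api": "move_arm", "payload": {
  "deltas": [
    {"claw":1,"slide":[0.038,0,-0.082],"turn":0},
    {"claw":1,"slide":[0.038,0,-0.082],"turn":0},
    {"claw":1,"slide":[0.038,0,-0.082],"turn":0},
    {"claw":1,"slide":[0,0,0],"turn":0},
    {"claw":1,"slide":[0,0,0],"turn":0}
  ]
}}

```text
time: 10.93
eef_pos: [0.4734, -0.0674, 0.181]
eef_rot: [-0.56, -3.091, 0.0]
contact_force: [0.1, 0.1, -1.1]
opening: 0.0
```

```bash
python3 - <<'E'
from h import *
s=read_state();print(s["time"],s["eef_pos"],s["contact_force"])
c=camera("scene"); b=c["image"][205:240,205:250,::-1]
old=cv2.imread("pics/scene0.png")[205:240,205:250]
cv2.imwrite("pics/a9.png",cv2.resize(np.hstack([old,b]),None,fx=8,fy=8,interpolation=cv2.INTER_CUBIC))
# predicted pin tip pixels for 0..20 mm
A=np.array([.591,-.112,0]);a=np.radians(-20.5+20)
o=np.array([np.cos(a),np.sin(a),0])
for e in(0,.006,.014,.018):
    p=A+o*(.093+e*.7071)+[0,0,.072+e*.7071]; print(e,np.round(proj(c,p),1), ((np.array(proj(c,p))-[205,205]+.5)*8).round())
E
```

```text
10.9333 [ 0.47344154 -0.06739525  0.18099276] [ 0.08198208  0.07962854 -1.14971134]
0 [226. 222.] [172. 140.]
0.006 [224.7 221.5] [161. 136.]
0.014 [222.9 220.8] [147. 130.]
0.018 [222.  220.5] [140. 128.]
```

View pics/a9.png

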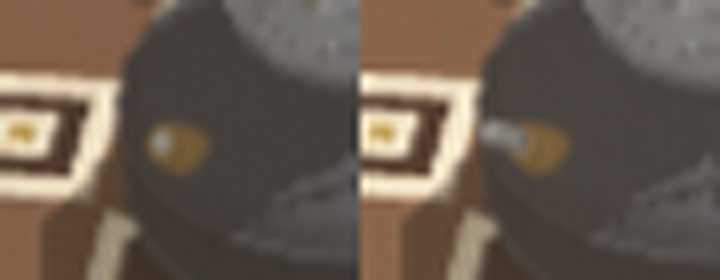

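```bash
python3 - <<'E'
from h import *
c=camera("scene"); n=c["image"][:,:,::-1].astype(int)
a={k:cv2.resize(cv2.imread(f"pics/a{k}.png"),(110,100),interpolation=cv2.INTER_AREA).astype(int) for k in(5,6,7,8)}
now=n[140:240,210:320]
for k in a: print(k,"row 81",a[k][81,6:24].mean(1).astype(int).tolist(),"row82",a[k][82,6:24].mean(1).astype(int).tolist())
print("now",now[81,6:24].mean(1).astype(int).tolist(),now[82,6:24].mean(1).astype(int).tolist())
print("blueness now", [(r,(now[r,8:20,0]-now[r,8:20,2]).tolist()) for r in range(80,84)])
E
```

```text
5 row 81 [219, 226, 199, 122, 74, 66, 67, 75, 102, 114, 101, 90, 86, 81, 76, 70, 69, 70] row82 [225, 224, 180, 106, 72, 66, 67, 84, 124, 134, 111, 93, 91, 89, 83, 73, 69, 70]
6 row 81 [219, 226, 200, 122, 74, 66, 67, 76, 102, 113, 100, 90, 87, 82, 76, 70, 69, 68] row82 [225, 224, 180, 106, 72, 67, 68, 87, 122, 130, 110, 94, 92, 89, 84, 73, 70, 69]
7 row 81 [219, 226, 200, 122, 85, 120, 138, 126, 115, 103, 94, 89, 87, 83, 76, 70, 69, 69] row82 [225, 224, 180, 106, 80, 106, 122, 122, 121, 110, 97, 91, 91, 89, 83, 73, 69, 69]
8 row 81 [219, 227, 200, 129, 126, 136, 127, 120, 113, 102, 96, 90, 87, 82, 76, 71, 69, 68] row82 [225, 224, 179, 111, 108, 116, 116, 119, 120, 106, 100, 92, 92, 89, 83, 74, 70, 69]
now [224, 230, 210, 117, 131, 146, 129, 122, 118, 104, 96, 89, 88, 84, 75, 69, 69, 69] [228, 230, 185, 99, 110, 119, 118, 121, 125, 103, 102, 92, 93, 90, 85, 72, 68, 70]
blueness now [(80, [-44, -40, -14, -9, -9, -9, -17, -36, -38, -36, -28, -17]), (81, [-51, -40, -11, -9, -9, -9, -13, -30, -58, -58, -54, -46]), (82, [-59, -40, -12, -9, -8, -9, -9, -14, -54, -61, -64, -62]), (83, [-58, -44, -20, -11, -10, -15, -18, -27, -55, -59, -66, -62])]
```

Emit:
{"api": "move_arm", "payload": {
  "deltas": [
    {"claw":1,"slide":[0.05,0,-0.3],"turn":0},
    {"claw":1,"slide":[0,0,-0.4],"turn":0},
    {"claw":1,"slide":[0,0,-0.4],"turn":0},
    {"claw":1,"slide":[0,0,-0.4],"turn":0},
    {"claw":1,"slide":[0,0,-0.4],"turn":0}
  ]
}}

```text
time: 11.45
eef_pos: [0.4686, -0.0656, 0.3729]
eef_rot: [-0.56, -3.09, 0.0]
contact_force: [0.7, -0.5, 0.6]
opening: 0.006
```

Emit:
{"api": "move_arm", "payload": {
  "deltas": [
    {"claw":1,"slide":[-0.37,0.048,0],"turn":0},
    {"claw":1,"slide":[-0.37,0.048,0],"turn":0},
    {"claw":1,"slide":[-0.37,0.048,0],"turn":0},
    {"claw":1,"slide":[-0.37,0.048,0],"turn":0},
    {"claw":1,"slide":[-0.37,0.048,0],"turn":0}
  ]
}}

```text
time: 11.87
eef_pos: [0.6523, -0.1085, 0.3703]
eef_rot: [-0.56, -3.09, -0.0]
contact_force: [-0.5, 0.0, 0.7]
opening: 0.003
```

Emit:
{"api": "move_arm", "payload": {
  "deltas": [
    {"claw":1,"slide":[-0.37,0.048,0],"turn":0},
    {"claw":1,"slide":[-0.37,0.048,0],"turn":0},
    {"claw":1,"slide":[-0.37,0.048,0],"turn":0},
    {"claw":1,"slide":[0,0,0],"turn":0},
    {"claw":1,"slide":[0,0,0],"turn":0}
  ]
}}

```text
time: 12.28
eef_pos: [0.7613, -0.134, 0.367]
eef_rot: [-0.559, -3.086, -0.0]
contact_force: [-0.9, 0.0, -0.7]
opening: -0.003
```

```bash
python3 - <<'E'
from h import *
s=read_state();print(s["time"],s["eef_pos"],s["contact_force"])
c=camera("wrist"); cv2.imwrite("pics/wrist9.png",c["image"][:,:,::-1])
c=camera("top"); cv2.imwrite("pics/top9.png",c["image"][:,:,::-1])
E
```

```text
12.2833 [ 0.76125836 -0.13404524  0.36704382] [-0.90423168  0.03126271 -0.70805649]
```

View pics/wrist9.png

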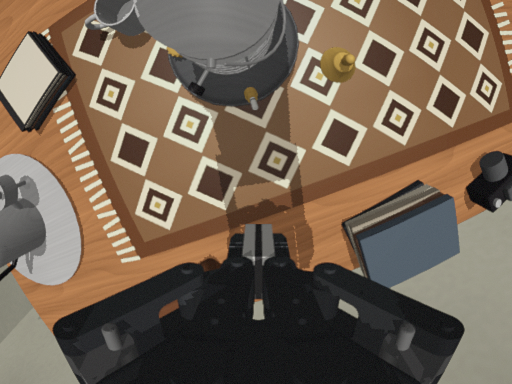

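```bash
python3 - <<'E'
import cv2,numpy as np
w=cv2.imread("pics/wrist9.png")
cv2.imwrite("pics/w9c.png",cv2.resize(w[80:115,230:280],None,fx=14,fy=14,interpolation=cv2.INTER_CUBIC))
a=cv2.imread("pics/top0.png");b=cv2.imread("pics/top9.png")
cv2.imwrite("pics/t9c.png",np.hstack([cv2.resize(a[130:240,130:330],None,fx=2,fy=2),cv2.resize(b[130:240,130:330],None,fx=2,fy=2)]))
E
```

```text
(no output)
```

View pics/w9c.png

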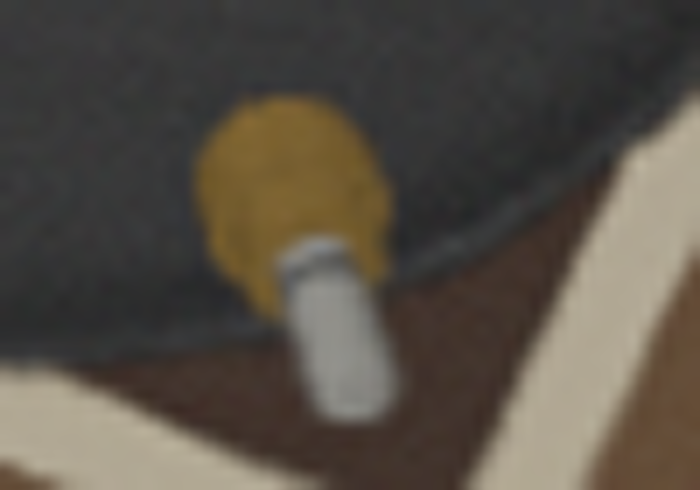

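View pics/t9c.png

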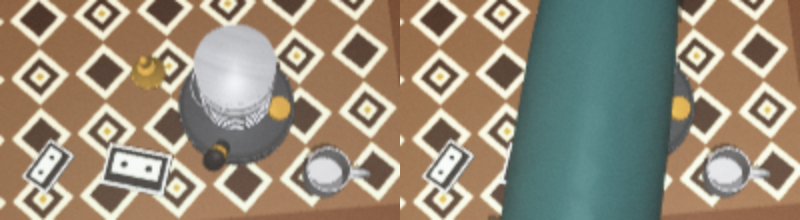

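The wrist view shows the dark ring on the pin at about (320,265) in the crop, with bright metal behind it, so the pin is fully out. I'll check the knob and the surroundings once more, then hand in.

```bash
python3 - <<'E'
from h import *
s=read_state();print(s["time"],s["eef_pos"],s["contact_force"],abs(s["qvel"]).max())
c=camera("scene"); b=c["image"][120:300,170:380,::-1]
a=cv2.imread("pics/scene0.png")[120:300,170:380]
cv2.imwrite("pics/fin.png",cv2.resize(np.hstack([a,b]),(798,342)))
E
```

```text
12.3833 [ 0.75926328 -0.13347454  0.37097699] [-0.06227988 -0.35893962 -0.00990729] 0.04395801038478821
```

View pics/fin.png

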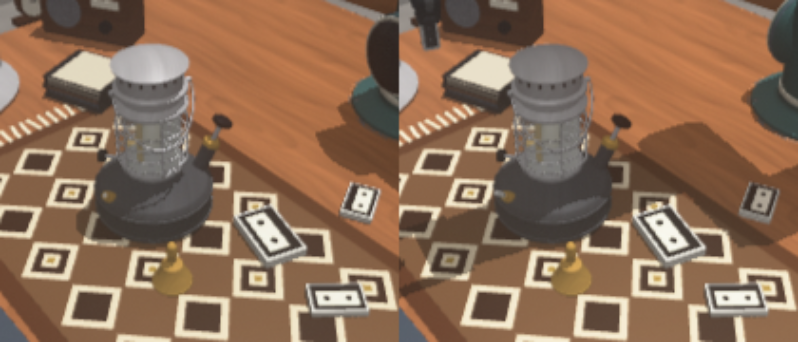

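The knob is up at the same spot as before (about (620,121) against (222,121)+399). The lantern, bell and cassettes haven't moved, and the pin is out.

```bash
python3 -c "
from rig import *
print(job_done())"
```

```text
the job is handed in; nothing more can be done
None
```

I pumped the lantern with the shut fingertips. It took 8 strokes of about 20 mm along the slanted pump, pushing with about 10–13 N. I then raised the hand clear and handed the job in at about 12.4 s.

- **Pin:** the wrist camera showed the dark ring fully out of the ferrule, with bright metal behind it. The scene view put the pin at about 16 mm out, and it did not move further over the last two strokes. That view was too coarse to show the ring.
- **Knob:** it had sprung back up to where it started.
- **Lantern and nearby things:** the lantern, bell and cassette looked unmoved in before/after scene images, and the mug in the top view. I did not measure the disc cases before and after, but the hand never came down near them.
- **Hand:** contact force was about 0 N with the hand hovering clear.

The first two-camera fix on the knob was off: its height came out about 5 mm low, and the two sight lines missed each other by up to 4 mm. I corrected it with the wrist camera before touching the knob.

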